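# Weed out the pot rest that rocks

## Robot

A 7-joint arm with a two-finger parallel gripper is mounted at the origin on the work surface; the furniture and walls round the work are solid. World frame = base frame: x ahead of the robot, y to its left, z up, the work surface at z = 0. Lengths are in m, angles in rad, forces in N, time in s.
With the tool pointing down it reaches from about 0.35 to 0.9 m from the base axis. Payload 8.1 kg.
Tool frame: the origin (TCP) lies midway between the tips of the shut fingers; the grasp point (between the pads) lies 19 mm behind it (robot.grip_depth is the distance from the TCP to the grasp point, in m); z points along the fingers, y is the line along which they close (so a half turn about z gives the same grasp; the last joint's range is limited). The gripper opens to 92 mm and grips with 3 to 60 N. Pads are 19 mm wide; open, the fingers measure 130 mm over their backs; the gripper's body (75 mm by 190 mm) begins 47 mm behind the grasp point.
Start: joints at [-1.245, 0.434, 0.025, 1.573, -0.012, 1.134, -0.075], TCP at [0.26, 0.568, 0.227] pointing down, gripper open.
Joint ranges: [-2.62, 2.62], [-0.44, 2.09], [-1.27, 1.32], [0.08, 2.57], [-1.32, 4.46], [0.12, 2], [-2.74, 2.74]. Speed limits (rad/s): [2.22, 2.22, 3.01, 3.01, 3.14, 3.14, 3.14].

## Interface

Orientations are given as [roll, pitch, yaw] about the fixed x, y, z axes, in that order (R = Rz(yaw) Ry(pitch) Rx(roll)).
In Python, from cell import robot, vision, search_frame, trace, landmark_of gives the robot as it stands.
- The arm moves only by the tool jog_arm, never from a script. Its argument "series" is a list of rows, each a list of 4 numbers: the shift along the world's x, y, z in m, then the turn about the world's z in rad. A call has 1 to 8 rows; each row is the pose to reach, as a shift and turn from the pose commanded when the call began; what a row does not reach only later rows make up. A row lasts 1/12 s, in which the tool goes at most 41.7 mm and 7.16 degrees, less where a joint would pass 70% of its speed; a pose out of reach is approached as far as the arm can. A call with a gripper value outside its range is refused whole. "claw" is the gripper command: -1 is shut, 1 is fully open, values between are in proportion, set as the call begins (left out, the last holds). The fingers move at their own pace and stop on an object; "grip_force" is the grip in N (left out, the last holds). Time passes only in rows, so rows that repeat a pose let the fingers close. It gives the time, the measured TCP pose, the force, the opening and the grip force at its end, in the units of the state.
- robot.observe(): the state, without advancing time (a new reading comes with each control period).
- vision.read_camera(name): name is "scene" or "side" or "wrist"; returns (picture, depth): 400x640x3 uint8, red, green, blue; 400x640 float32, m along the optical axis (not along the pixel's ray), 0 where there is no reading.
- vision.camera_info(name): a dict with "K" (3x3 intrinsics, pixels), "dist_coeffs" ([k1, k2, p1, p2, k3] as OpenCV has them; the pictures are not rectified), "eye" and "orientation" of the camera in the world; the wrist camera has in their place "T_tool_cam" (4x4, takes a point from camera to tool coordinates, whose origin is the TCP and whose axes are the flange's). Camera axes: x right, y down, z forward; pixel columns grow to the right and rows downward; lengths in m; the calibration is good to about 2 mm. A picture is of the moment at which its call begins: read the wrist's pose just before it. camera_info takes no time and is no camera call.
- robot.hand_in(): hands the job in; it is judged then, once.
Trained networks look in the newest picture that a camera, given by its name, has taken for a name from the list of things; names that differ only in an ending like _2 or _b are one class to them, and where a whole thing is asked for, a point or a joint stands for the part that bears it (a point fixed in the world has none). Each returns a list of dicts, best first, with "p" (0 to 1); they miss things now and then, are a little off and sometimes report something else, mostly with a low value. They report only what shows in the picture. A call takes as long as a camera call.
- search_frame(camera, query): "centre" ([x, y, z] in m, in the coordinates of the camera as it stood for that picture, good to about 4 mm: the middle of the surface that is visible of it).
- trace(camera, query): "pixels" (400x640 bool, what is visible of it).
- landmark_of(camera, query): "centre" ([x, y, z] in m, in the coordinates of the camera as it stood for that picture, good to about 4 mm: a listed point, or the origin of a listed thing).
The state is a dict: "t": time; "joints": joint angles; "joint_vel": joint speeds; "joint_torque": joint torques, N m; "eef_pos": TCP position; "ee_rot": TCP orientation; "ft_force": force on the tool from outside, world axes, zero at the start; "moment": the same for the moment, N m; "finger_gap": finger opening in m; "grip_force": force on a finger pad.
Only numpy, scipy, OpenCV 4.12 (cv2) and the standard library are available. Lean on these libraries where they do the work, as an engineer would, in place of code of your own. Each camera call takes 0.05 s, during which the arm holds its last target. There are 200 camera calls.

## Task

Three small oblong wooden pot rests with grooved tops lie on the worktop; two lie flat and steady, the third is warped, so that one end stands up in the air. Show that it rocks: press that raised end down from above until it meets the worktop, hold it there for half a second and let it up again. Then pick the warped rest up and lay it down, grooved side up and not dropped, in the shallow square metal tray, and leave the two flat ones where they lie.

Things in the scene. Friction and masses are not known exactly. Their poses are not given: they have to be found in the camera images.
- rest_warped: warped wooden pot rest, 84 x 52 x 14 mm, grooved top: it lies flat from x -42 to +6 mm; from there its +x end bends up 20 degrees, the end's underside 12 mm and top edge 25 mm high. Pressed near that end (x 25 to 38) with under 1 N it rocks by 20 degrees about the bend, the -x end rising, and falls back when let go. Grip across the 52 mm width. 0.09 to 0.18 kg. Origin: under its middle; z up
- rest_flat_1: sound wooden pot rest: flat oblong slab with five dark grooves along its top, 84 mm long (x), 52 mm wide (y), 14 mm thick; it lies flat and steady. 0.09 to 0.18 kg. Origin: centre of its underside; z up
- rest_flat_2: sound wooden pot rest: flat oblong slab with five dark grooves along its top, 84 mm long (x), 52 mm wide (y), 14 mm thick; it lies flat and steady. 0.09 to 0.18 kg. Origin: centre of its underside; z up
- tray_in (a point): centre of the inner floor, 4 mm above the worktop, of the fixed shallow square metal tray: 180 x 180 mm outside, 172 x 172 mm inside, rolled rim 38 mm above the worktop, a wire grip reaching 20 mm out on its -x and +x sides. x and y along its sides, z up

How it is judged:
On the way, in this order (a step that is already met when the one before it is completed fails the run):
1. the warped rest, where it lies, is pressed at its raised end by the fingers and rocks by more than 14 degrees (angle between rest_warped's own z axis and vertical between 0.24 and 0.45 rad and distance of rest_warped from where it was at the start of the episode below 0.03 m and height (world z) of rest_warped below 0.012 m and contact force between the fingers and rest_warped above 0.15 N and x of the grasp point in the frame of rest_warped above 0.01 m), for 0.2 s.
2. it is let up and lies on the worktop as before (angle between rest_warped's own z axis and vertical below 0.1 rad and contact force between the fingers and rest_warped below 0.05 N and height (world z) of rest_warped below 0.012 m and distance of rest_warped from where it was at the start of the episode below 0.05 m), for 0.1 s.
At the end, for the whole second after the job is handed in: The warped rest lies grooved side up on the tray's floor, within 12 mm of its height, 65 mm of its centre along each side and 11 degrees of level, at rest; both flat rests lie flat within 20 mm of where they were (x of rest_warped in the frame of tray_in between -0.065 and 0.065 m and y of rest_warped in the frame of tray_in between -0.065 and 0.065 m and z of rest_warped in the frame of tray_in below 0.012 m and angle between rest_warped's own z axis and vertical below 0.2 rad and linear speed of rest_warped below 0.03 m/s and distance of each of rest_flat_1, rest_flat_2 from where it was at the start of the episode below 0.02 m and angle between each of rest_flat_1, rest_flat_2's own z axis and vertical below 0.1 rad); the robot touches nothing.
It fails at once if the warped rest is let fall from more than about 3 cm (height (world z) of rest_warped above 0.035 m and contact force between the fingers and rest_warped below 0.02 N).
It fails at once if a flat rest is shoved more than 20 mm (distance of any of rest_flat_1, rest_flat_2 from where it was at the start of the episode above 0.02 m).
It also fails if it takes over 48 s, if anything falls off the work surface, if the arm or the gripper's body presses on something with over 40 N, if the wrist force passes 120 N, or if a joint passes its speed limit or range.

## Working session

There is one attempt and no reset: what is moved stays moved. The work goes in short steps, Python scripts to look and compute and a tool call to move; the robot and the scene stay as the last step left them, time stands still between calls to the robot, and variables do not carry over. Pictures are saved under pics/ and viewed, at most 10 in all, crops included, and the job is handed in when it is done.

Besides the shell and the picture viewer there is one more tool, called by a JSON object that holds its "api" and its "payload", one argument or row to a line. jog_arm: Moves the arm, as the interface text tells. Its arguments: {"type":"object","properties":{"series":{"type":"array"},"claw":{"type":"number"},"grip_force":{"type":"number"}},"required":["series"]}

```bash
mkdir -p pics
cat > h.py <<'E'
import numpy as np, cv2
from scipy.spatial.transform import Rotation as R
from cell import robot, vision, search_frame, trace, landmark_of
def cam(name):
    i=vision.camera_info(name)
    K=np.array(i["K"]);d=np.array(i["dist_coeffs"])
    if name=="wrist":
        s=robot.observe();T=np.eye(4);T[:3,:3]=R.from_euler('xyz',s["ee_rot"]).as_matrix();T[:3,3]=s["eef_pos"]
        return K,d,T@np.array(i["T_tool_cam"])
    T=np.eye(4);o=np.array(i["orientation"])
    T[:3,:3]=o if o.shape==(3,3) else R.from_euler('xyz',o).as_matrix();T[:3,3]=i["eye"]
    return K,d,T
def w(T,p): return T[:3,:3]@np.array(p)+T[:3,3]
def cloud(c,depth,mask):
    K,d,T=c
    v,u=np.nonzero(mask&(depth>0));z=depth[v,u]
    n=cv2.undistortPoints(np.stack([u,v],1).astype(float)[:,None],K,d)[:,0]
    return np.c_[n*z[:,None],z]@T[:3,:3].T+T[:3,3]
def shot(name,fn):
    c=cam(name);p,d=vision.read_camera(name);cv2.imwrite("pics/"+fn,p[...,::-1]);return c,p,d
E
python3 - <<'E'
from h import *
print(vision.camera_info("scene"))
for n in ["scene","side"]:
    c,p,d=shot(n,n+"0.png")
    for q in ["rest_warped","rest_flat_1","tray_in"]:
        for r in landmark_of(n,q): print(n,q,round(r["p"],2),w(c[2],r["centre"]).round(3))
    for q in ["rest_warped","rest_flat_1"]:
        for r in trace(n,q):
            P=cloud(c,d,r["pixels"]); v,u=np.nonzero(r["pixels"])
            if len(P): print(n,q,"trace",round(r["p"],2),len(P),P.mean(0).round(3),P.min(0).round(3),P.max(0).round(3),"px",u.mean(),v.mean())
print(robot.observe()["t"])
E
```

```text
{'K': array([[480.24584213,   0.        , 323.33570085],
       [  0.        , 480.24584213, 200.25636743],
       [  0.        ,   0.        ,   1.        ]]), 'dist_coeffs': array([-0.07612229,  0.        ,  0.        ,  0.        ,  0.        ]), 'eye': array([-0.04155424, -0.54325889,  0.58234218]), 'orientation': array([-2.12593912,  0.00664401, -0.68948713])}
scene rest_warped 0.72 [ 0.654  0.062 -0.003]
scene rest_flat_1 0.71 [0.475 0.122 0.001]
scene rest_flat_1 0.63 [ 0.461 -0.044 -0.003]
scene tray_in 0.61 [0.439 0.314 0.001]
scene rest_warped trace 0.78 529 [0.648 0.06  0.014] [ 0.613  0.015 -0.003] [0.707 0.121 0.025] px 391.6754716981132 202.91509433962264
scene rest_flat_1 trace 0.95 1035 [ 0.461 -0.052  0.011] [ 0.428 -0.094 -0.004] [0.506 0.009 0.016] px 365.76849183477424 263.209414024976
scene rest_flat_1 trace 0.9 700 [0.47  0.119 0.011] [ 0.429  0.075 -0.005] [0.527 0.179 0.015] px 312.69186875891586 221.4679029957204
side rest_warped 0.81 [0.651 0.062 0.002]
side rest_flat_1 0.7 [ 0.474  0.122 -0.004]
side rest_flat_1 0.68 [ 0.468 -0.049 -0.003]
side tray_in 0.83 [0.44  0.312 0.008]
side rest_warped trace 0.58 547 [0.651 0.067 0.015] [ 0.616 -0.018 -0.001] [0.685 0.111 0.028] px 273.5426497277677 179.25045372050818
side rest_flat_1 trace 0.79 425 [ 0.466 -0.038  0.013] [ 0.431 -0.115 -0.002] [0.504 0.002 0.018] px 354.0234192037471 164.85011709601875
side rest_flat_1 trace 0.56 658 [0.474 0.132 0.013] [ 0.431  0.056 -0.   ] [0.517 0.172 0.018] px 344.8818181818182 201.78787878787878
0.6
```

Run:
```python
from h import *
for n in ["scene","side"]:
    c,p,d=shot(n,n+"1.png")
    P=np.vstack([cloud(c,d,r["pixels"]) for r in trace(n,"rest_warped")[:1]])
    P=P[P[:,2]>0.006]
    H=P[P[:,2]>0.0185];L=P[P[:,2]<0.016]
    print(n,len(H),np.median(H,0).round(3),np.median(L,0).round(3))
    r=cv2.minAreaRect(P[:,:2].astype(np.float32)*1000);print(r)
a=cv2.imread("pics/scene1.png");b=cv2.imread("pics/side1.png")
cv2.imwrite("pics/both.png",np.vstack([a[100:400],b[:300]]))
i=vision.camera_info("wrist");print(np.round(i["T_tool_cam"],3)); s=robot.observe();print(s["ee_rot"])
```

```text
scene 97 [0.637 0.033 0.021] [0.651 0.074 0.013]
((650.9853515625, 62.928428649902344), (82.65718078613281, 50.25135803222656), 67.3925552368164)
side 139 [0.642 0.039 0.022] [0.655 0.083 0.014]
((653.3124389648438, 65.63931274414062), (79.24647521972656, 54.00581741333008), 67.22137451171875)
[[ 0.    -0.963 -0.269  0.071]
 [ 1.     0.    -0.     0.001]
 [ 0.    -0.269  0.963 -0.158]
 [ 0.     0.     0.     1.   ]]
[3.14153652e+00 7.17898526e-06 2.71269639e+00]
```

View pics/both.png

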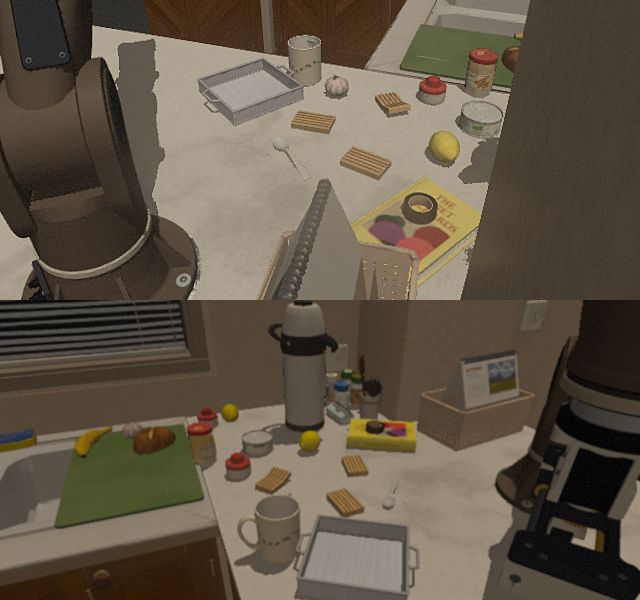

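Run:
```python
from h import *
Q=[]
for n in ["scene","side"]:
    c,p,d=shot(n,n+"2.png")
    Q.append(cloud(c,d,np.ones(d.shape,bool)))
Q=np.vstack(Q);Q=Q[(Q[:,0]>.3)&(Q[:,0]<.95)&(Q[:,1]>-.3)&(Q[:,1]<.5)&(Q[:,2]>-.02)]
g=np.zeros((26,32))
ix=((Q[:,0]-.3)/.025).astype(int).clip(0,25);iy=((Q[:,1]+.3)/.025).astype(int).clip(0,31)
np.maximum.at(g,(ix,iy),Q[:,2]*1000)
print("y     "+" ".join("%4d"%(k*25-300) for k in range(32)))
for k in range(26): print("%4d: "%(300+25*k)+" ".join("%4d"%x for x in g[k]))
```

```text
y     -300 -275 -250 -225 -200 -175 -150 -125 -100  -75  -50  -25    0   25   50   75  100  125  150  175  200  225  250  275  300  325  350  375  400  425  450  475
 300:   35   35   36   36   37   35    2    2    2    2    2    3    2    2    2    2    2    3    2    2    2    2    2    2    2    2    2    2    2    2    2    1
 325:   36   36   36   35   36   35    2    2    2    2    3    2    3    2    2    2    3    2    2    1   24   39   39   39   39   39   38   39    2    2    2    2
 350:   36   36   36   36   36   35    3    2    2    2    2    2    7   12   14   12    8    2    2    1   38   39    6   37   38   38   39   40   39    2    2    2
 375:   36   36   53   54   49   35    2    2    2    2    2    2    2    1   13   12    8    7    2    1   38   39    6    6    6    6    6   36   40    2    2    2
 400:   36   36   54   54   54   37    2    3    2    2    1    3    2    3    2    2    2    2    2    2   38   39    6    6    6    5    6   38   39    2    1    2
 425:   37   35   54   54   55   35    2    2   13   15   16   15    2    2    2    2   14   16   15    
[... 2681 characters left out ...]
7    0    0    0    0    0    0    0
 850:   55   56   33    3    2    2    2    2    2  100  101  101  101   19   19   19   19   19   19   19   19    8    8    7    8    0    0    0    0    0    0    0
 875:   56   53    2    3    3    2    1    0    1    5  101  101  100   19   19   20   20   19   20   18   19   19    8    8    8    7    0    0    0    0    0    0
 900:   45   40   54   40    3    0    0    0    5   18   19   19   20   19   21   20   19   19   19   19   20   20    8    8    8    8    0    0    0    0    0    0
 925:    1   55   57   55    0    0    0   18   19   19   19   19   19   19   19   19   19   19   19   20   19   19   19    8    8    9    8    0    0    0    0    0
```

{"api": "jog_arm", "payload": {
  "series": [
    [0,0,0.04,0],
    [0.02,-0.03,0.07,-0.12],
    [0.04,-0.06,0.1,-0.24],
    [0.06,-0.09,0.12,-0.36],
    [0.08,-0.12,0.13,-0.48],
    [0.1,-0.15,0.13,-0.6],
    [0.12,-0.18,0.13,-0.72],
    [0.14,-0.21,0.13,-0.84]
  ],
  "claw": -1
}}

```text
t: 1.57
eef_pos: [0.4009, 0.3566, 0.3575]
ee_rot: [3.14, -0.001, 1.866]
ft_force: [0.8, 1.1, 0.5]
finger_gap: 0.0435
grip_force: 0.0
```

{"api": "jog_arm", "payload": {
  "series": [
    [0.025,-0.03,0,-0.12],
    [0.05,-0.06,0,-0.24],
    [0.075,-0.09,0,-0.36],
    [0.1,-0.12,0,-0.48],
    [0.125,-0.15,0,-0.6],
    [0.15,-0.18,0,-0.7],
    [0.17,-0.21,-0.01,-0.7],
    [0.19,-0.24,-0.03,-0.7]
  ]
}}

```text
t: 2.23
eef_pos: [0.5921, 0.117, 0.3286]
ee_rot: [3.138, -0.003, 1.172]
ft_force: [0.8, 1.3, -1.0]
finger_gap: 0.0005
grip_force: 0.0
```

{"api": "jog_arm", "payload": {
  "series": [
    [0.02,-0.03,-0.02,0],
    [0.04,-0.06,-0.04,0],
    [0.04,-0.06,-0.06,0],
    [0.04,-0.06,-0.06,0],
    [0.04,-0.06,-0.06,0]
  ]
}}

```text
t: 2.65
eef_pos: [0.6293, 0.0586, 0.266]
ee_rot: [-3.139, 0.001, 1.172]
ft_force: [0.7, 0.1, 1.0]
finger_gap: 0.0003
grip_force: 0.0
```

```bash
cat > m.py <<'E'
from h import *
def meas(fn):
    c,p,d=shot("wrist",fn)
    r=trace("wrist","rest_warped")[0];P=cloud(c,d,r["pixels"])
    P=P[P[:,2]>0.006]
    box=cv2.minAreaRect(P[:,:2].astype(np.float32)*1000);print(r["p"],len(P),box)
    print("hi",np.median(P[P[:,2]>.0195],0).round(3),"lo",np.median(P[P[:,2]<.017],0).round(3),"zmax",P[:,2].max())
    print("lm",[w(c[2],q["centre"]).round(3) for q in landmark_of("wrist","rest_warped")])
    Q=cloud(c,d,np.ones(d.shape,bool))
    S=Q[(Q[:,2]>.028)&(Q[:,2]<.1)&(np.linalg.norm(Q[:,:2]-[.74,.03],axis=1)<.09)]
    if len(S): print("shaker",S.min(0).round(3),S.max(0).round(3))
    print("table z",np.median(Q[np.abs(Q[:,2])<.006,2]))
    s=robot.observe();print(s["t"],s["eef_pos"],s["ee_rot"],s["ft_force"])
    return c,p,d,P
E
python3 -c "
from m import *
meas('w1.png')"
```

```text
0.87 3181 ((653.953369140625, 63.032684326171875), (80.65076446533203, 51.307960510253906), 68.35565948486328)
hi [0.643 0.037 0.023] lo [0.66  0.076 0.015] zmax 0.027032152352659433
lm [array([0.658, 0.059, 0.   ])]
shaker [ 0.72  -0.     0.028] [0.782 0.061 0.057]
table z 0.0006056618973110661
2.8 [0.63028355 0.05986195 0.26828675] [ 3.14013752e+00 -1.71780298e-03  1.17478633e+00] [-0.08102822  0.93664319 -0.2706762 ]
```

View pics/w1.png

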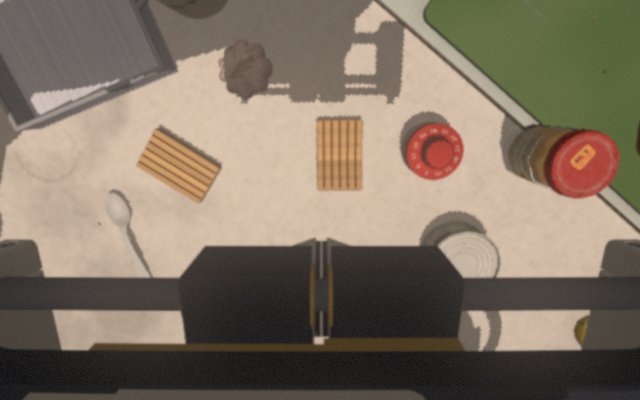

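{"api": "jog_arm", "payload": {
  "series": [
    [0.013,-0.024,-0.03,0.02],
    [0.013,-0.024,-0.07,0.02],
    [0.013,-0.024,-0.11,0.02],
    [0.013,-0.024,-0.15,0.02],
    [0.013,-0.024,-0.19,0.02],
    [0.013,-0.024,-0.215,0.02],
    [0.013,-0.024,-0.23,0.02],
    [0.013,-0.024,-0.23,0.02]
  ]
}}

```text
t: 3.47
eef_pos: [0.6413, 0.036, 0.0343]
ee_rot: [-3.138, 0.001, 1.195]
ft_force: [0.2, 0.8, -0.1]
finger_gap: 0.0007
grip_force: 0.0
```

{"api": "jog_arm", "payload": {
  "series": [
    [0,0,-0.004,0],
    [0,0,-0.008,0],
    [0,0,-0.012,0],
    [0,0,-0.015,0],
    [0,0,-0.018,0],
    [0,0,-0.02,0],
    [0,0,-0.021,0],
    [0,0,-0.021,0]
  ]
}}

```text
t: 4.13
eef_pos: [0.6428, 0.0344, 0.0156]
ee_rot: [-3.141, 0.0, 1.193]
ft_force: [0.9, -0.5, 0.1]
finger_gap: 0.0007
grip_force: 0.1
```

{"api": "jog_arm", "payload": {
  "series": [
    [0,0,-0.001,0],
    [0,0,-0.002,0],
    [0,0,-0.003,0],
    [0,0,-0.003,0]
  ]
}}

```text
t: 4.47
eef_pos: [0.6431, 0.0344, 0.0143]
ee_rot: [3.141, -0.001, 1.192]
ft_force: [-5.7, 0.3, 16.5]
finger_gap: 0.0001
grip_force: 8.3
```

```bash
python3 -c "
from h import *
c,p,d=shot('side','s3.png');shot('scene','c3.png')
a=cv2.imread('pics/s3.png')[140:220,220:330];b=cv2.imread('pics/c3.png')[150:250,330:450]
cv2.imwrite('pics/pr.png',np.hstack([cv2.resize(a,(400,300)),cv2.resize(b,(400,300))]))
print(robot.observe()['ft_force'],robot.observe()['t'])"
```

```text
[-6.3399022   0.09091249 16.16518755] 4.5667
```

View pics/pr.png

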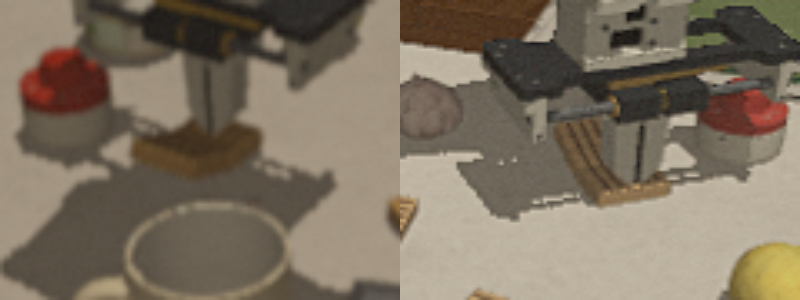

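The finger tips hold the raised end down on the worktop (right crop, about (635,190)) and the other end stands up. The contact is firm at 16 N. I'll hold it for half a second, then let it up.

{"api": "jog_arm", "payload": {
  "series": [
    [0,0,0,0],
    [0,0,0,0],
    [0,0,0,0],
    [0,0,0,0],
    [0,0,0,0],
    [0,0,0,0]
  ]
}}

```text
t: 5.07
eef_pos: [0.6431, 0.0344, 0.0143]
ee_rot: [3.141, -0.001, 1.193]
ft_force: [-5.3, -0.2, 16.1]
finger_gap: 0.0006
grip_force: 8.2
```

{"api": "jog_arm", "payload": {
  "series": [
    [0,0,0.003,0],
    [0,0,0.006,0],
    [0,0,0.01,0],
    [0,0,0.015,0],
    [0,0,0.025,0],
    [0,0,0.055,0],
    [0,0,0.095,0],
    [0,0,0.135,0]
  ]
}}

```text
t: 5.73
eef_pos: [0.642, 0.0341, 0.1491]
ee_rot: [-3.14, 0.001, 1.192]
ft_force: [0.7, 0.3, -0.4]
finger_gap: 0.0003
grip_force: 0.0
```

{"api": "jog_arm", "payload": {
  "series": [
    [0,0,0.03,0],
    [-0.005,0,0.06,0],
    [-0.01,0.01,0.09,0],
    [-0.013,0.024,0.119,0],
    [-0.013,0.024,0.119,0],
    [-0.013,0.024,0.119,0]
  ],
  "claw": 0.5
}}

```text
t: 6.23
eef_pos: [0.6306, 0.0594, 0.2692]
ee_rot: [3.138, -0.003, 1.194]
ft_force: [-0.2, -0.2, -1.0]
finger_gap: 0.0358
grip_force: 0.0
```

```bash
python3 -c "
from m import *
meas('w2.png')"
```

```text
0.55 3105 ((653.8921508789062, 62.780181884765625), (81.51119995117188, 51.71546936035156), 67.30693817138672)
hi [0.643 0.037 0.023] lo [0.659 0.077 0.015] zmax 0.02724554397790263
lm [array([ 0.655,  0.061, -0.002])]
shaker [ 0.72  -0.     0.028] [0.782 0.061 0.058]
table z 0.0006270018381918652
6.3833 [0.62922296 0.05786913 0.26591787] [-3.14032164e+00  1.08663196e-03  1.19209950e+00] [-0.13750455  0.12532282 -0.89878282]
```

{"api": "jog_arm", "payload": {
  "series": [
    [0.026,0.01,-0.03,0],
    [0.026,0.01,-0.07,0],
    [0.026,0.01,-0.11,0],
    [0.026,0.01,-0.15,0],
    [0.026,0.01,-0.19,0],
    [0.026,0.01,-0.22,0],
    [0.026,0.01,-0.24,0],
    [0.026,0.01,-0.24,0]
  ],
  "claw": 0.5
}}

```text
t: 7.05
eef_pos: [0.6515, 0.0673, 0.0207]
ee_rot: [-3.133, 0.006, 1.192]
ft_force: [-1.2, 0.7, -0.7]
finger_gap: 0.0687
grip_force: 0.0
```

{"api": "jog_arm", "payload": {
  "series": [
    [0,0,-0.01,0],
    [0,0,-0.018,0],
    [0,0,-0.022,0],
    [0,0,-0.022,0]
  ]
}}

```text
t: 7.38
eef_pos: [0.6559, 0.0684, 0.0047]
ee_rot: [-3.142, -0.0, 1.193]
ft_force: [0.0, -0.4, 0.3]
finger_gap: 0.0688
grip_force: 0.0
```

{"api": "jog_arm", "payload": {
  "series": [
    [0,0,0,0],
    [0,0,0,0],
    [0,0,0,0],
    [0,0,0,0],
    [0,0,0,0],
    [0,0,0,0],
    [0,0,0,0],
    [0,0,0,0]
  ],
  "claw": -1,
  "grip_force": 25
}}

```text
t: 8.05
eef_pos: [0.6563, 0.0685, 0.0055]
ee_rot: [3.141, -0.001, 1.193]
ft_force: [-1.9, 0.2, 6.3]
finger_gap: 0.0517
grip_force: 25.0
```

{"api": "jog_arm", "payload": {
  "series": [
    [0,0,0.005,0],
    [0,0,0.015,0],
    [0,0,0.035,0],
    [0,0,0.06,0],
    [0,0,0.09,0],
    [0,0,0.12,0],
    [0,0,0.15,0],
    [0,0,0.18,0]
  ]
}}

```text
t: 8.72
eef_pos: [0.6555, 0.0682, 0.1869]
ee_rot: [3.141, 0.0, 1.192]
ft_force: [-0.3, -0.6, -2.0]
finger_gap: 0.0518
grip_force: 25.0
```

{"api": "jog_arm", "payload": {
  "series": [
    [-0.015,0.015,0.01,-0.1],
    [-0.035,0.035,0.01,-0.2],
    [-0.06,0.06,0.01,-0.3],
    [-0.085,0.085,0.01,-0.4],
    [-0.11,0.11,0.01,-0.5],
    [-0.135,0.135,0.01,-0.6],
    [-0.16,0.16,0.01,-0.7],
    [-0.185,0.185,0.01,-0.8]
  ]
}}

```text
t: 9.38
eef_pos: [0.4694, 0.2542, 0.1954]
ee_rot: [-3.141, -0.0, 0.387]
ft_force: [0.5, 1.4, -0.7]
finger_gap: 0.0519
grip_force: 25.0
```

{"api": "jog_arm", "payload": {
  "series": [
    [-0.02,0.02,0,0],
    [-0.035,0.04,0,0],
    [-0.051,0.057,0,0],
    [-0.051,0.057,0,0],
    [-0.051,0.057,0,0]
  ]
}}

```text
t: 9.8
eef_pos: [0.4188, 0.3115, 0.1952]
ee_rot: [-3.141, 0.0, 0.396]
ft_force: [0.7, 0.4, -1.3]
finger_gap: 0.0514
grip_force: 25.0
```

Run:
```python
from h import *
c,p,d=shot("wrist","w4.png")
for n in ["wrist","scene","side"]:
    cc=cam(n)
    if n!="wrist": cc,pp,dd=shot(n,n+"4.png")
    print(n,[w(cc[2],q["centre"]).round(3) for q in landmark_of(n,"tray_in")])
    print([ (w(cc[2],q["centre"]).round(3),q["p"]) for q in landmark_of(n,"rest_warped")])
Q=cloud(c,d,np.ones(d.shape,bool)); M=Q[(Q[:,2]>.06)&(Q[:,2]<.11)&(Q[:,0]>.5)];print("mug",len(M),M.min(0) if len(M) else 0,M.max(0) if len(M) else 0)
print(robot.observe())
```

```text
wrist []
[(array([0.412, 0.305, 0.188]), 0.91)]
scene [array([ 0.432,  0.312, -0.002])]
[(array([0.415, 0.307, 0.188]), 0.62)]
side [array([0.438, 0.311, 0.009])]
[(array([0.411, 0.304, 0.19 ]), 0.88)]
mug 2660 [0.54480333 0.25280264 0.06001434] [0.59970153 0.32970362 0.10377208]
{'t': 10.25, 'joints': array([-1.28743718,  0.34637253,  0.7250928 ,  1.90660016, -0.27276521,
        0.98860433, -1.61926512]), 'joint_vel': array([-0.00274384,  0.00034644, -0.00406206,  0.0013306 , -0.00042603,
        0.00035746, -0.00018477]), 'joint_torque': array([ 7.43716210e-02, -4.74857032e+01,  7.99436063e+00, -2.85484600e+01,
       -4.51512780e-03, -7.02234311e-02,  2.99622239e-03]), 'eef_pos': array([0.42029423, 0.30990248, 0.19474915]), 'ee_rot': array([ 3.14145369e+00, -1.22129080e-05,  3.91513266e-01]), 'ft_force': array([ 0.0852879 ,  0.01054884, -2.23976272]), 'moment': array([-0.08790251,  0.11204877, -0.02820434]), 'grip_force': 24.989789128303528, 'finger_gap': 0.05183887318957851}
```

View pics/w4.png

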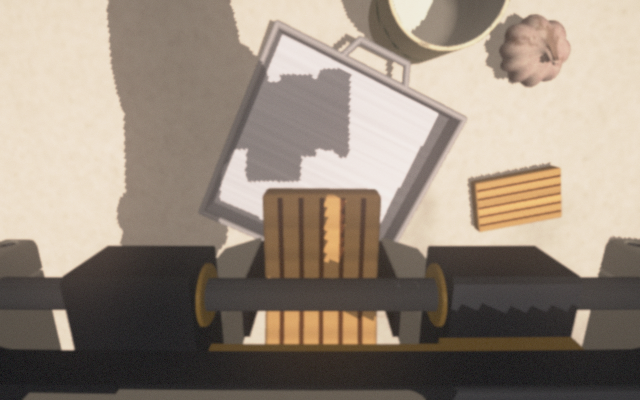

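{"api": "jog_arm", "payload": {
  "series": [
    [0.015,0.003,-0.03,0],
    [0.015,0.003,-0.06,0],
    [0.015,0.003,-0.09,0],
    [0.015,0.003,-0.12,0],
    [0.015,0.003,-0.145,0],
    [0.015,0.003,-0.165,0],
    [0.015,0.003,-0.175,0],
    [0.015,0.003,-0.175,0]
  ]
}}

```text
t: 10.92
eef_pos: [0.434, 0.3124, 0.0179]
ee_rot: [3.14, 0.003, 0.392]
ft_force: [-0.2, 0.3, -1.4]
finger_gap: 0.0515
grip_force: 25.0
```

{"api": "jog_arm", "payload": {
  "series": [
    [0,0,-0.003,0],
    [0,0,-0.006,0],
    [0,0,-0.008,0],
    [0,0,-0.009,0],
    [0,0,-0.009,0]
  ]
}}

```text
t: 11.33
eef_pos: [0.4351, 0.3138, 0.0112]
ee_rot: [-3.141, -0.001, 0.393]
ft_force: [0.0, 0.0, -0.7]
finger_gap: 0.0523
grip_force: 25.0
```

{"api": "jog_arm", "payload": {
  "series": [
    [0,0,-0.001,0],
    [0,0,-0.002,0],
    [0,0,-0.002,0]
  ]
}}

```text
t: 11.58
eef_pos: [0.4351, 0.3137, 0.0094]
ee_rot: [-3.141, -0.001, 0.393]
ft_force: [-2.1, -1.1, 6.8]
finger_gap: 0.0517
grip_force: 25.0
```

{"api": "jog_arm", "payload": {
  "series": [
    [0,0,0,0],
    [0,0,0,0],
    [0,0,0,0],
    [0,0,0,0],
    [0,0,0,0],
    [0,0,0,0],
    [0,0,0,0]
  ],
  "claw": 0.5
}}

```text
t: 12.17
eef_pos: [0.4349, 0.3134, 0.0087]
ee_rot: [3.141, 0.0, 0.393]
ft_force: [0.1, -0.4, -1.5]
finger_gap: 0.069
grip_force: 0.0
```

{"api": "jog_arm", "payload": {
  "series": [
    [0,0,0.01,0],
    [0,0,0.03,0],
    [0,0,0.06,0],
    [0,0,0.1,0],
    [0,0,0.14,0],
    [0,0,0.18,0],
    [0,0,0.2,0],
    [0,0,0.2,0]
  ]
}}

```text
t: 12.83
eef_pos: [0.4373, 0.3144, 0.2142]
ee_rot: [-3.138, -0.007, 0.392]
ft_force: [0.9, -0.6, -0.2]
finger_gap: 0.0686
grip_force: 0.0
```

Run:
```python
from h import *
for n in ["wrist","scene","side"]:
    c,p,d=shot(n,n+"5.png")
    for q in ["rest_warped","rest_flat_1","tray_in"]:
        print(n,q,[(w(c[2],r["centre"]).round(3),round(r["p"],2)) for r in landmark_of(n,q)])
print(robot.observe()['t'])
a=cv2.imread('pics/wrist5.png');b=cv2.imread('pics/scene5.png')[100:300]
cv2.imwrite('pics/fin.png',np.vstack([a,b]))
```

```text
wrist rest_warped [(array([0.43 , 0.309, 0.002]), 0.97)]
wrist rest_flat_1 [(array([ 0.478,  0.122, -0.003]), 0.75)]
wrist tray_in []
scene rest_warped [(array([0.427, 0.314, 0.004]), 0.74)]
scene rest_flat_1 [(array([ 0.477,  0.126, -0.002]), 0.73), (array([ 0.467, -0.045, -0.001]), 0.56)]
scene tray_in [(array([0.438, 0.315, 0.001]), 0.59)]
side rest_warped [(array([0.428, 0.308, 0.007]), 0.75)]
side rest_flat_1 [(array([ 0.475,  0.123, -0.006]), 0.86), (array([ 0.468, -0.049, -0.001]), 0.69)]
side tray_in []
13.4333
```

View pics/fin.png

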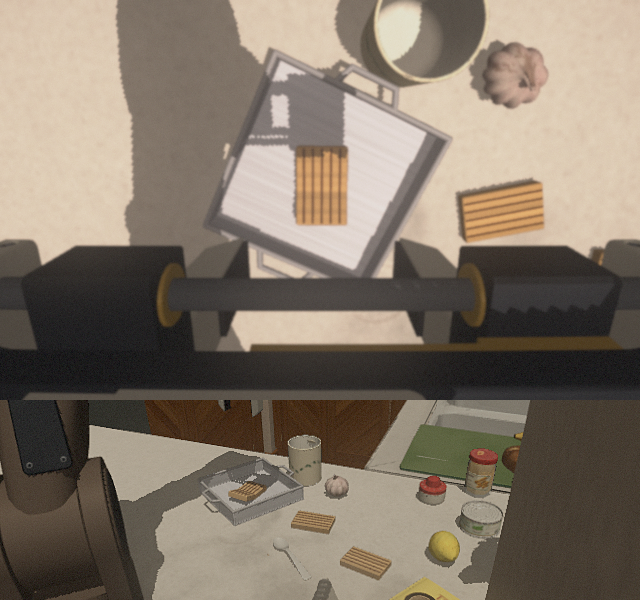

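The warped rest lies grooved side up near the middle of the tray, at (322,185) in the wrist view. Both flat rests are where they were.

```bash
python3 -c "
from cell import robot
print(robot.hand_in())"
```

```text
the job is handed in; nothing more can be done
None
```

I pressed the warped rest's raised end down to the worktop, held it there for over half a second and let it up. I then laid it grooved side up near the tray's centre, left both flat rests in place and handed the job in at about 13.4 s; no verdict came back.

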